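# Seat the vial tray plate on its locating pins

### The arm

A 6-joint arm with a two-finger parallel gripper is mounted at the origin on a cart in front of the work surface, level with it; the furniture and walls round the work are solid. World frame = base frame: x ahead of the robot, y to its left, z up, the work surface at z = 0. Lengths are in mm, angles in rad, forces in N, time in s.
With the tool pointing down it reaches from about 275 to 1000 mm from the base axis. Payload 8.4 kg.
Tool frame: the origin (TCP) lies midway between the tips of the shut fingers; the grasp point (between the pads) lies 19 mm behind it; z points along the fingers, y is the line along which they close (so a half turn about z gives the same grasp; the last joint's range is limited). The gripper opens to 85 mm and grips with 20 to 120 N. Pads are 22 mm wide; open, the fingers measure 114 mm over their backs; the gripper's body (76 mm by 85 mm) begins 54 mm behind the grasp point. The pads swing forward as they close: fully open they stand 13 mm farther back than shut.
Start: joints at [1.251, 0.353, 1.633, -0, 1.155, -0.002], TCP at [195.297, 593.706, 231.281] pointing down, gripper open.
Joint ranges: [-2.63, 2.63], [-0.92, 2.1], [0.06, 2.66], [-1.3, 4.44], [0, 2.69], [-3.02, 3.02]. Speed limits (rad/s): [2.22, 2.22, 2.79, 3.14, 3.14, 3.14].

### API

Orientations are given as [roll, pitch, yaw] about the fixed x, y, z axes, in that order (R = Rz(yaw) Ry(pitch) Rx(roll)).
In Python, from rig import telemetry, optics, r gives the robot as it stands.
- The arm moves only by the tool play_rows, never from a script. Its arguments are lists of equal length, an entry for each row: "dp": the shift along the tool's x, y, z in units of 40 mm (1.0 is 40 mm), a list of three; "rot": the turn, a rotation vector about the tool's x, y, z in units of 6 degrees (1.0 is 6 degrees), a list of three. In form: {"dp": [[tx, ty, tz], ...], "rot": [[ax, ay, az], ...]}. A call has 1 to 5 rows; each row is the pose to reach, as a shift and turn from the pose commanded when the call began, along the tool's axes at that moment; what a row does not reach only later rows make up. A row lasts 1/12 s, in which the tool goes at most 41.7 mm and 7.16 degrees, less where a joint would pass 70% of its speed; a pose out of reach is approached as far as the arm can. A call with a gripper value outside its range is refused whole. "fingers" is the opening, from 0 (shut) to 1 (fully open), set as the call begins (left out, the last holds). The fingers move at their own pace and stop on an object; "grip_force" is the grip in N (left out, the last holds). Time passes only in rows, so rows that repeat a pose let the fingers close. It gives the time, the measured TCP pose, the force, the opening and the grip force at its end, in the units of the state.
- telemetry.sense(): the state, without advancing time (a new reading comes with each control period).
- optics.grab_frame(name): name is "side" or "top"; returns a dict with "color" (480x640x3 uint8, red, green, blue), "mtx" (3x3 intrinsics, pixels), "R" (3x3) and "t" (3): a world point X has camera coordinates R X + t. Camera axes: x right, y down, z forward; pixel columns grow to the right and rows downward; lengths in mm; the calibration is good to about 2 mm. A picture is of the moment at which its call begins. There is no depth.
- r.sign_off(): hands the job in; it is judged then, once.
The state is a dict: "clock": time; "qpos": joint angles; "qvel": joint speeds; "joint_efforts": joint torques, N m; "eef_pos": TCP position; "tcp_rot": TCP orientation; "contact_force": force on the tool from outside, world axes, zero at the start; "wrist_torque": the same for the moment, N m; "opening": opening from 0.0 (shut) to 1.0 (fully open); "grasp_force": force on a finger pad.
Only numpy, scipy, OpenCV 4.12 (cv2) and the standard library are available. Lean on these libraries where they do the work, as an engineer would, in place of code of your own. Each camera call takes 0.05 s, during which the arm holds its last target. There are 200 camera calls.

### The job

The aluminium vial tray plate lies crooked on top of the two locating pins of its base. Push it over the base with the fingertips until both of its pin holes drop over the pins and it lies flat on the base. Only push it: do not lift it, and leave the two vials and the flask where they stand.

Things in the scene. Friction and masses are not known exactly. Their poses are not given: they have to be found in the camera images.
- locating_base: Dark steel base plate, screwed to the worktop, 180 (x) x 220 (y) x 12 mm, with a fence along its far edge and two locating pins on its top at x = +40, y = +35 and -35 mm. Origin: centre of its underside; x points away from the robot (give or take the yaw), z up. The seated plate's origin is at x = +10, y = 0, z = +12 mm in this frame, the two parallel.
- tray_plate: Loose aluminium plate, 120 (x) x 150 (y) x 12 mm, 0.37 to 0.65 kg, six blind vial wells (24 mm wide, 6 deep) in its top. Origin: centre of its underside; x away from the robot, z up. At first it rests on the pin tips, its near edge on the base: far edge some 10 mm high. It is up to 30 mm off to either side, 8 to 18 mm too near the robot, and yawed up to 0.08 rad. Slides at a few newtons.
- hole_1 (a point): Centre of the left (+y) pin hole of the plate, at its underside. It is a through hole 13 mm wide, at x = +30, y = +35 mm in the plate's frame.
- hole_2 (a point): Centre of the right (-y) pin hole of the plate, at its underside. It is a through hole 13 mm wide, at x = +30, y = -35 mm in the plate's frame.
- pin_1 (a point): Foot of the left (+y) locating pin, at the base's top. The pin is 10 mm thick and 8 mm high, the upper 3.5 mm tapering to a flat tip 5 mm wide.
- pin_2 (a point): Foot of the right (-y) locating pin, at the base's top; the same pin.
- base_fence (a point): Middle of the foot of the fence's near face, at the base's top, x = +70.5 mm in the base's frame. Fence: 220 mm long, 18 mm high. The seated plate's far edge clears it by 0.5 mm: once pushed square against it, the plate drops on a slide along it. Pushed in the middle of its near edge the plate may jam with one corner on the fence; push behind the other corner then.
- vial_1: Bystander: small brown vial with a black cap, 22 mm thick, 47 mm tall, upright at the near right of the base. Origin: centre of its underside.
- vial_2: Bystander: small white vial with a blue cap, 22 mm thick, 47 mm tall, upright at the near left of the base. Origin: centre of its underside.
- vol_flask: Bystander: glass volumetric flask, 69 mm wide, 212 mm tall, upright at the far left of the base. Origin: centre of its underside.

How it is judged:
By the outcome, as a careful person would: the job done as asked, in the order asked, and still so for the second after the job is handed in, with the robot touching nothing.
It also fails if it takes over 64 s, if anything falls off the work surface, if the arm or the gripper's body presses on something with over 40 N, if the wrist force passes 120 N, or if a joint passes its speed limit or range.

## Working session

There is one attempt and no reset: what is moved stays moved. The work goes in short steps, Python scripts to look and compute and a tool call to move; the robot and the scene stay as the last step left them, time stands still between calls to the robot, and variables do not carry over. Pictures are saved under pics/ and viewed, at most 10 in all, crops included, and the job is handed in when it is done.

Besides the shell and the picture viewer there is one more tool, called after "Emit:" by a JSON object that holds its "name" and its "arguments", one argument or row to a line. play_rows: Moves the arm, as the interface text tells. Its arguments: {"type":"object","properties":{"dp":{"type":"array"},"rot":{"type":"array"},"fingers":{"type":"number"},"grip_force":{"type":"number"}},"required":["dp","rot"]}

```bash
mkdir -p pics
python3 - <<'E'
from rig import telemetry, optics, r
import cv2,json
s=telemetry.sense();print({k:s[k] for k in('clock','eef_pos','tcp_rot','contact_force','opening')})
for n in('top','side'):
    f=optics.grab_frame(n);cv2.imwrite(f'pics/{n}0.png',f['color'][:,:,::-1]);print(n,f['mtx'],f['R'],f['t'])
E
```

```text
{'clock': 0.0, 'eef_pos': array([195.12286219, 593.27025711, 230.55223432]), 'tcp_rot': array([-3.14020202e+00, -2.24321301e-05,  2.82384756e+00]), 'contact_force': array([0.03025619, 0.56842523, 0.08891093]), 'opening': 1.0026494390236527}
top [[518.32340279   0.         320.81195068]
 [  0.         518.32340279 242.23234862]
 [  0.           0.           1.        ]] [[ 0.01088768 -0.99992953 -0.00473298]
 [-0.99418846 -0.01031795 -0.10715807]
 [ 0.10710168  0.00587218 -0.99423073]] [ 104.51645626  539.04028367 1243.96433749]
side [[489.05483809   0.         322.06574317]
 [  0.         489.05483809 230.80492167]
 [  0.           0.           1.        ]] [[ 0.98410825 -0.17719722 -0.0114929 ]
 [-0.11123249 -0.56471794 -0.81775362]
 [ 0.13841343  0.80603647 -0.57545367]] [-513.60351037  162.14590389  836.27306564]
```

View pics/top0.png

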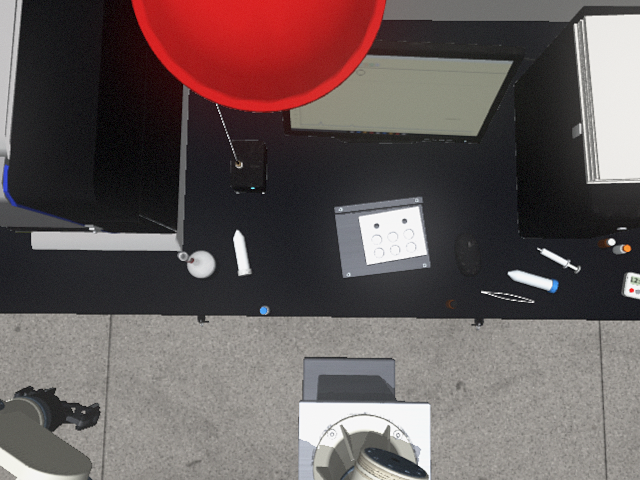

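View pics/side0.png

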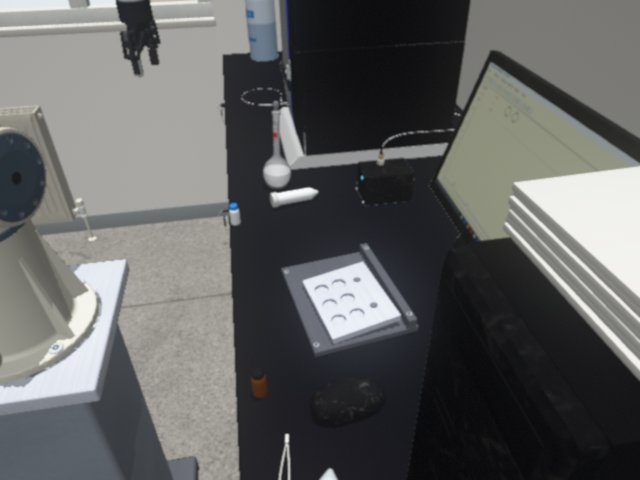

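The top view shows the base at about (383,238) and the plate at about (393,235), offset to the right. In the side view the base is centred near (348,300). I'll enlarge both.

Run:
```python
import cv2,numpy as np
a=cv2.imread('pics/top0.png')[185:290,325:445];b=cv2.imread('pics/side0.png')[235:360,275:425]
cv2.imwrite('pics/c1.png',cv2.resize(a,None,fx=5,fy=5,interpolation=cv2.INTER_CUBIC))
cv2.imwrite('pics/c2.png',cv2.resize(b,None,fx=4.8,fy=4.8,interpolation=cv2.INTER_CUBIC))
```

```text
(no output)
```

View pics/c1.png

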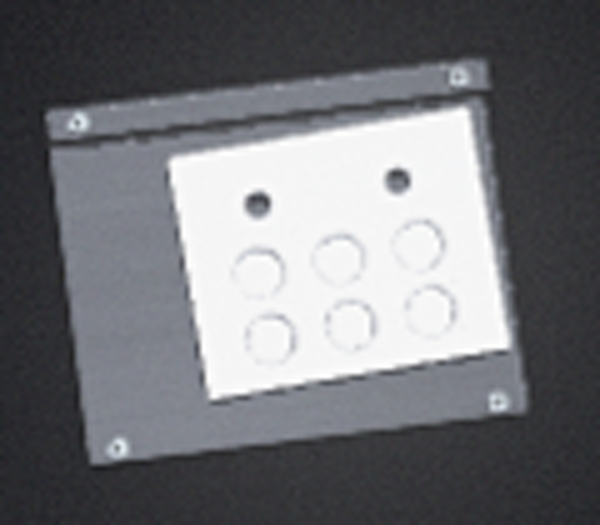

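View pics/c2.png

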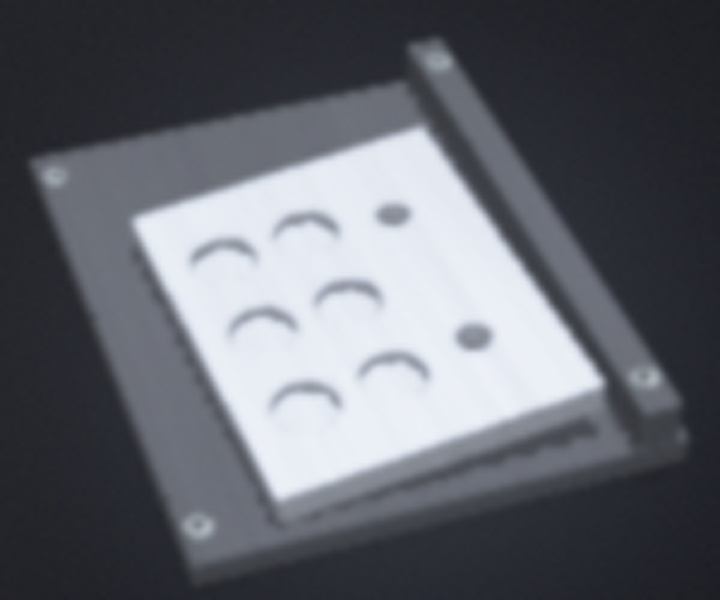

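The crops show the plate yawed slightly counter-clockwise relative to the base and shifted right. Its corners in the top crop are at (211,400), (511,350), (473,105) and (168,157), and the base's near corners are at (92,465) and (526,410).

```bash
cat > h.py <<'E'
import numpy as np
from rig import telemetry, optics, r
import cv2
def P(f): return f['mtx']@np.c_[f['R'],f['t']]
def tri(ft,fs,a,b):
    X=cv2.triangulatePoints(P(ft),P(fs),np.array(a,float).reshape(2,1),np.array(b,float).reshape(2,1));return X[:3,0]/X[3,0]
def ray(f,uv,z):
    R,t=f['R'],f['t'];c=-R.T@t;d=R.T@np.linalg.inv(f['mtx'])@[*uv,1];return c+d*(z-c[2])/d[2]
E
cat > m.py <<'E'
from h import *
np.set_printoptions(precision=1,suppress=True)
ft=optics.grab_frame('top');fs=optics.grab_frame('side')
T=lambda p:((p[0]+.5)/5-.5+325,(p[1]+.5)/5-.5+185)
S=lambda p:((p[0]+.5)/4.8-.5+275,(p[1]+.5)/4.8-.5+235)
pts={'bNL':((92,465),(33,160),12),'bNR':((526,410),(195,570),12),'fFL':((47,112),(440,40),30),'fFR':((488,60),(682,402),30),
'sNL':((118,448),(54,177),12),'sNR':((499,401),(198,526),12),
'pNL':((211,400),(133,220),24),'pNR':((511,350),(280,502),24),'pFR':((473,105),(605,382),34),'pFL':((168,157),(425,127),34),'h1':((257,204),(393,214),31),'h2':((397,180),(473,336),31)}
for k,(a,b,z) in pts.items(): print(k,tri(ft,fs,T(a),S(b)),ray(ft,T(a),z)[:2],ray(fs,S(b),z)[:2])
for n,f,uv in(('v1',ft,(451,303)),('v1',fs,(259,374)),('v2',ft,(265,310)),('v2',fs,(235,206))):print(n,ray(f,uv,47))
E
python3 m.py
```

```text
bNL [452.7  54.6  12.1] [452.4  54.6] [452.9  54.7]
bNR [ 482.1 -160.8    8.2] [ 481.9 -160. ] [ 481.6 -164. ]
fFL [625.6  78.6  29.5] [625.8  78.6] [625.2  78. ]
fFR [ 653.8 -139.3   31.2] [ 654.1 -139.6] [ 654.3 -138.2]
sNL [460.4  41.8  12.6] [461.   41.8] [459.9  42.6]
sNR [ 485.9 -146.5   12.8] [ 486.2 -146.7] [ 485.7 -145.8]
pNL [484.8  -3.2  24.4] [484.4  -3.2] [485.3  -2.7]
pNR [ 511.5 -150.8   23.4] [ 510.6 -150.5] [ 512.4 -151.3]
pFR [ 629.6 -130.6   36.8] [ 630.7 -131.2] [ 630. -128.]
pFL [603.5  18.9  33.8] [603.2  19. ] [603.8  18.7]
h1 [580.7 -25.1  30.3] [580.8 -25.1] [580.4 -25.9]
h2 [593.2 -94.   30.3] [593.4 -94. ] [592.7 -94.7]
v1 [ 393.2 -202.4   47. ]
v1 [ 393.2 -215.9   47. ]
v2 [371.7 241.7  47. ]
v2 [374.9 239.9  47. ]
```

Emit:
{"name": "play_rows", "arguments": {
  "dp": [
    [-3.05,-3.65,0],
    [-3.05,-3.65,0],
    [-3.05,-3.65,0],
    [-3.05,-3.65,0],
    [-3.05,-3.65,0]
  ],
  "rot": [
    [0,0,-4.3],
    [0,0,-4.3],
    [0,0,-4.3],
    [0,0,-4.3],
    [0,0,-4.3]
  ],
  "fingers": 1.0
}}

```text
clock: 0.62
eef_pos: [265.9, 413.1, 230.9]
tcp_rot: [-3.14, -0.001, -3.004]
contact_force: [0.5, -0.5, -0.4]
opening: 1.002
grasp_force: 0.0
```

Emit:
{"name": "play_rows", "arguments": {
  "dp": [
    [-1.2,-4.85,0],
    [-1.2,-4.85,0],
    [-1.2,-4.85,0],
    [-1.2,-4.85,0],
    [-1.2,-4.85,0]
  ],
  "rot": [
    [0,0,0],
    [0,0,0],
    [0,0,0],
    [0,0,0],
    [0,0,0]
  ]
}}

```text
clock: 1.03
eef_pos: [338.9, 228.4, 231.3]
tcp_rot: [-3.141, 0.0, -3.009]
contact_force: [0.7, 0.3, -0.3]
opening: 0.998
grasp_force: 0.0
```

Emit:
{"name": "play_rows", "arguments": {
  "dp": [
    [-1.2,-4.85,0],
    [-1.2,-4.85,0],
    [-1.2,-4.85,0],
    [-1.2,-4.85,0],
    [-1.2,-4.85,0]
  ],
  "rot": [
    [0,0,0],
    [0,0,0],
    [0,0,0],
    [0,0,0],
    [0,0,0]
  ]
}}

```text
clock: 1.45
eef_pos: [412.5, 42.3, 231.5]
tcp_rot: [-3.141, 0.001, -3.01]
contact_force: [1.0, 0.9, 0.2]
opening: 0.998
grasp_force: 0.0
```

Emit:
{"name": "play_rows", "arguments": {
  "dp": [
    [-0.8,-3.2,2.5],
    [-0.8,-3.2,2.5],
    [-0.8,-3.2,2.5],
    [-0.8,-3.2,2.5],
    [-0.8,-3.2,2.5]
  ],
  "rot": [
    [0,0,0],
    [0,0,0],
    [0,0,0],
    [0,0,0],
    [0,0,0]
  ]
}}

```text
clock: 1.87
eef_pos: [460.3, -81.4, 127.4]
tcp_rot: [3.141, -0.004, -3.012]
contact_force: [-0.0, 1.0, 0.9]
opening: 1.0
grasp_force: 0.0
```

Emit:
{"name": "play_rows", "arguments": {
  "dp": [
    [0,0,0.8],
    [0,0,1.6],
    [0,0,2.4],
    [0,0,2.8],
    [0,0,2.8]
  ],
  "rot": [
    [0,0,0],
    [0,0,0],
    [0,0,0],
    [0,0,0],
    [0,0,0]
  ]
}}

```text
clock: 2.28
eef_pos: [458.2, -77.0, 16.5]
tcp_rot: [3.14, -0.005, -3.009]
contact_force: [-0.5, 0.5, -1.0]
opening: 0.999
grasp_force: 0.0
```

Run:
```python
from h import *
s=telemetry.sense();print(s['eef_pos'],s['contact_force'])
a=optics.grab_frame('top')['color'][185:290,325:445,::-1];b=optics.grab_frame('side')['color'][225:360,255:425,::-1]
a=cv2.resize(a,(400,350),interpolation=cv2.INTER_CUBIC);b=cv2.resize(b,(400,318),interpolation=cv2.INTER_CUBIC)
cv2.imwrite('pics/d.png',np.hstack([a,cv2.copyMakeBorder(b,0,32,0,0,0)]))
```

```text
[458.15243018 -77.00681075  16.53435473] [-0.53874483  0.46496014 -1.04052016]
```

View pics/d.png

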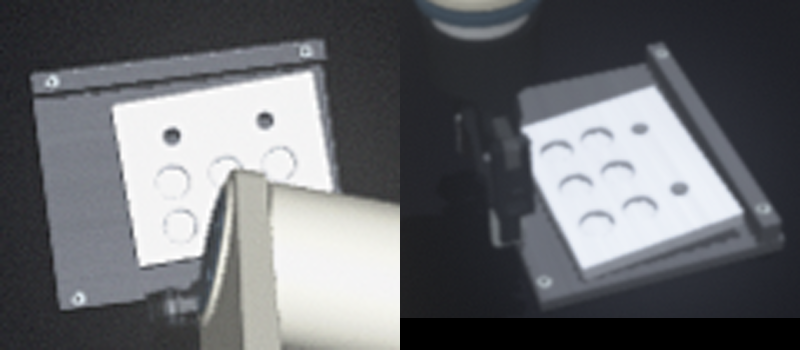

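The fingers stand behind the plate's near edge. In the side half they are around (495,180), with the plate's near-left corner at (525,130). Next I go down and push forward.

Emit:
{"name": "play_rows", "arguments": {
  "dp": [
    [0,0,0.12],
    [0,0,0.26],
    [0,0,0.26],
    [0,0,0.26]
  ],
  "rot": [
    [0,0,0],
    [0,0,0],
    [0,0,0],
    [0,0,0]
  ]
}}

```text
clock: 2.72
eef_pos: [460.9, -77.7, 9.3]
tcp_rot: [-3.141, 0.001, -3.009]
contact_force: [1.0, -0.2, -0.1]
opening: 1.002
grasp_force: 0.0
```

Emit:
{"name": "play_rows", "arguments": {
  "dp": [
    [-0.15,0,0],
    [-0.3,0,0],
    [-0.45,0,0],
    [-0.45,0,0],
    [-0.45,0,0]
  ],
  "rot": [
    [0,0,0],
    [0,0,0],
    [0,0,0],
    [0,0,0],
    [0,0,0]
  ]
}}

```text
clock: 3.13
eef_pos: [479.1, -75.2, 9.0]
tcp_rot: [-3.141, 0.001, -3.009]
contact_force: [0.2, -0.2, -0.1]
opening: 0.999
grasp_force: 0.0
```

Emit:
{"name": "play_rows", "arguments": {
  "dp": [
    [0,0,0.1],
    [0,0,0.1],
    [-0.08,0,0.1],
    [-0.16,0,0.1],
    [-0.16,0,0.1]
  ],
  "rot": [
    [0,0,0],
    [0,0,0],
    [0,0,0],
    [0,0,0],
    [0,0,0]
  ]
}}

```text
clock: 3.55
eef_pos: [485.4, -74.4, 4.9]
tcp_rot: [-3.141, 0.0, -3.009]
contact_force: [-0.5, 0.0, -0.6]
opening: 1.001
grasp_force: 0.1
```

Emit:
{"name": "play_rows", "arguments": {
  "dp": [
    [-0.04,0,0],
    [-0.08,0,0],
    [-0.12,0,0],
    [-0.15,0,0],
    [-0.15,0,0]
  ],
  "rot": [
    [0,0,0],
    [0,0,0],
    [0,0,0],
    [0,0,0],
    [0,0,0]
  ]
}}

```text
clock: 3.97
eef_pos: [491.0, -73.6, 4.9]
tcp_rot: [-3.142, 0.0, -3.009]
contact_force: [-1.3, 0.4, 0.0]
opening: 0.998
grasp_force: 0.7
```

Emit:
{"name": "play_rows", "arguments": {
  "dp": [
    [-0.03,0,0],
    [-0.06,0,0],
    [-0.09,0,0],
    [-0.1,0,0],
    [-0.1,0,0]
  ],
  "rot": [
    [0,0,0],
    [0,0,0],
    [0,0,0],
    [0,0,0],
    [0,0,0]
  ]
}}

```text
clock: 4.38
eef_pos: [495.0, -73.2, 4.9]
tcp_rot: [-3.141, 0.0, -3.009]
contact_force: [-1.4, -0.9, 0.7]
opening: 0.999
grasp_force: 0.5
```

```bash
cat > pic.py <<'E'
import sys
from h import *
s=telemetry.sense();print(s['eef_pos'],s['contact_force'])
a=optics.grab_frame('top')['color'][185:290,325:445,::-1];b=optics.grab_frame('side')['color'][235:360,275:425,::-1]
a=cv2.resize(a,(400,350),interpolation=cv2.INTER_CUBIC);b=cv2.resize(b,(400,333),interpolation=cv2.INTER_CUBIC)
cv2.imwrite(sys.argv[1],np.hstack([a,cv2.copyMakeBorder(b,0,17,0,0,0)]))
E
python3 pic.py pics/e.png
```

```text
[495.02033357 -73.18916851   4.90009697] [-1.37542041 -0.91680236  0.70688739]
```

View pics/e.png

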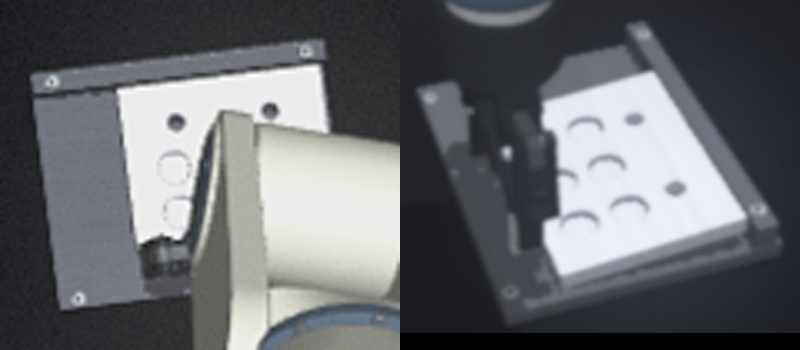

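The plate is now almost square and close to the fence. Its far edge runs from (118,88) to (320,64) in the left half. I keep pushing until the force rises.

Emit:
{"name": "play_rows", "arguments": {
  "dp": [
    [-0.03,0,0],
    [-0.05,0,0],
    [-0.07,0,0],
    [-0.07,0,0],
    [-0.07,0,0]
  ],
  "rot": [
    [0,0,0],
    [0,0,0],
    [0,0,0],
    [0,0,0],
    [0,0,0]
  ]
}}

```text
clock: 4.9
eef_pos: [497.5, -72.8, 4.9]
tcp_rot: [-3.142, 0.0, -3.009]
contact_force: [-2.3, -0.4, 0.9]
opening: 0.998
grasp_force: 1.2
```

Emit:
{"name": "play_rows", "arguments": {
  "dp": [
    [-0.02,0,0],
    [-0.04,0,0],
    [-0.05,0,0],
    [-0.05,0,0],
    [-0.05,0,0]
  ],
  "rot": [
    [0,0,0],
    [0,0,0],
    [0,0,0],
    [0,0,0],
    [0,0,0]
  ]
}}

```text
clock: 5.32
eef_pos: [498.4, -72.5, 4.8]
tcp_rot: [3.141, -0.002, -3.009]
contact_force: [-6.1, -1.0, 3.9]
opening: 1.002
grasp_force: 3.2
```

Emit:
{"name": "play_rows", "arguments": {
  "dp": [
    [-0.03,0,0],
    [-0.05,0,0],
    [-0.05,0,0],
    [-0.05,0,0]
  ],
  "rot": [
    [0,0,0],
    [0,0,0],
    [0,0,0],
    [0,0,0]
  ]
}}

```text
clock: 5.65
eef_pos: [498.4, -72.3, 4.5]
tcp_rot: [3.141, -0.006, -3.009]
contact_force: [-12.4, -4.1, 8.0]
opening: 1.002
grasp_force: 6.1
```

Emit:
{"name": "play_rows", "arguments": {
  "dp": [
    [0.4,0,0],
    [0.8,0,0],
    [0.8,0,-1],
    [0.8,0,-2],
    [0.8,0,-2]
  ],
  "rot": [
    [0,0,0],
    [0,0,0],
    [0,0,0],
    [0,0,0],
    [0,0,0]
  ]
}}

```text
clock: 6.07
eef_pos: [474.3, -77.2, 90.8]
tcp_rot: [-3.139, 0.01, -3.009]
contact_force: [1.6, -0.3, 1.0]
opening: 1.001
grasp_force: 0.0
```

Emit:
{"name": "play_rows", "arguments": {
  "dp": [
    [0,-1,-0.5],
    [-0.8,-2,-0.5],
    [-1.6,-2.9,-0.5],
    [-2.4,-2.9,-0.5],
    [-2.6,-2.9,-0.5]
  ],
  "rot": [
    [0,0,0],
    [0,0,0],
    [0,0,0],
    [0,0,0],
    [0,0,0]
  ],
  "fingers": 0
}}

```text
clock: 6.48
eef_pos: [594.8, -180.8, 106.4]
tcp_rot: [-3.138, 0.008, -3.011]
contact_force: [-0.7, 0.3, 0.7]
opening: 0.303
grasp_force: 0.0
```

Emit:
{"name": "play_rows", "arguments": {
  "dp": [
    [0,0,0],
    [0,0,0],
    [0,0,0]
  ],
  "rot": [
    [0,0,0],
    [0,0,0],
    [0,0,0]
  ]
}}

```text
clock: 6.73
eef_pos: [587.0, -177.3, 104.5]
tcp_rot: [3.141, -0.001, -3.009]
contact_force: [-0.5, -1.0, 0.3]
opening: -0.002
grasp_force: 0.0
```

```bash
python3 pic.py pics/f.png
```

```text
[ 587.02111639 -177.267224    104.48502673] [-0.5367014  -1.04604863  0.26876907]
```

View pics/f.png

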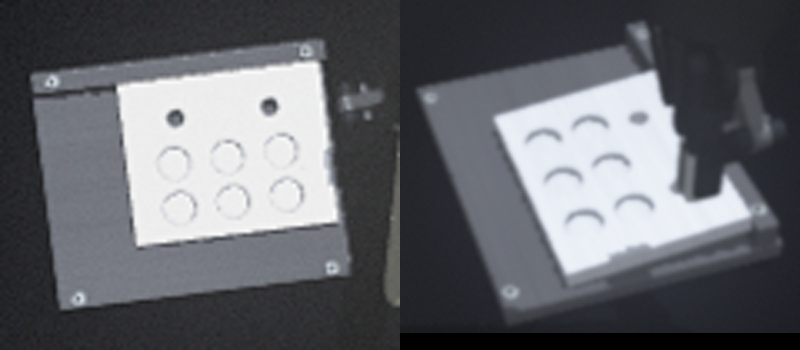

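The plate is square against the fence. The holes are at (176,118) and (269,106) in the left half, and the finger hangs clear on the right. I work out the remaining offset.

Run:
```python
from h import *
f=optics.grab_frame('top');T=lambda p:((p[0]+.5)*.3-.5+325,(p[1]+.5)*.3-.5+185)
th=.132;B=np.array([555,-41]);R=np.array([[np.cos(th),np.sin(th)],[-np.sin(th),np.cos(th)]])
for p,z in(((176,118),32),((269,106),32),((118,88),34),((320,62),34),((136,246),24),((338,221),24)):print(R@(ray(f,T(p),z)[:2]-B))
s=telemetry.sense();print('tcp',R@(s['eef_pos'][:2]-B))
```

```text
[40.2473398   7.20891907]
[ 40.78149877 -62.12910903]
[67.37123328 46.99161213]
[  68.51426945 -103.72071102]
[-49.57969717  48.10268504]
[ -49.29840785 -102.19642168]
tcp [  13.90342284 -139.34072578]
```

Emit:
{"name": "play_rows", "arguments": {
  "dp": [
    [0.1,0,0.8],
    [0.1,0,1.6],
    [0.1,0,2.1],
    [0.1,0,2.2],
    [0.1,0,2.2]
  ],
  "rot": [
    [0,0,0],
    [0,0,0],
    [0,0,0],
    [0,0,0],
    [0,0,0]
  ]
}}

```text
clock: 7.3
eef_pos: [582.8, -177.8, 15.8]
tcp_rot: [3.14, -0.003, -3.009]
contact_force: [0.1, 0.3, -0.8]
opening: -0.0
grasp_force: 0.0
```

Emit:
{"name": "play_rows", "arguments": {
  "dp": [
    [0,0.1,0],
    [0,0.2,0],
    [0,0.3,0],
    [0,0.4,0],
    [0,0.4,0]
  ],
  "rot": [
    [0,0,0],
    [0,0,0],
    [0,0,0],
    [0,0,0],
    [0,0,0]
  ]
}}

```text
clock: 7.72
eef_pos: [582.3, -161.5, 17.7]
tcp_rot: [-3.141, 0.001, -3.008]
contact_force: [-0.6, -0.8, -0.8]
opening: -0.003
grasp_force: 0.0
```

Emit:
{"name": "play_rows", "arguments": {
  "dp": [
    [0,0.05,0],
    [0,0.1,0],
    [0,0.15,0],
    [0,0.2,0],
    [0,0.2,0]
  ],
  "rot": [
    [0,0,0],
    [0,0,0],
    [0,0,0],
    [0,0,0],
    [0,0,0]
  ]
}}

```text
clock: 8.13
eef_pos: [581.0, -154.2, 16.8]
tcp_rot: [-3.142, -0.0, -3.009]
contact_force: [-0.2, 0.1, 0.5]
opening: 0.003
grasp_force: 0.0
```

Emit:
{"name": "play_rows", "arguments": {
  "dp": [
    [0,0.05,0],
    [0,0.1,0],
    [0,0.15,0],
    [0,0.2,0],
    [0,0.2,0]
  ],
  "rot": [
    [0,0,0],
    [0,0,0],
    [0,0,0],
    [0,0,0],
    [0,0,0]
  ]
}}

```text
clock: 8.55
eef_pos: [579.9, -146.1, 16.8]
tcp_rot: [3.141, -0.0, -3.009]
contact_force: [0.1, 0.9, -0.1]
opening: 0.002
grasp_force: 0.2
```

Emit:
{"name": "play_rows", "arguments": {
  "dp": [
    [0,0.05,0],
    [0,0.1,0],
    [0,0.15,0],
    [0,0.2,0],
    [0,0.2,0]
  ],
  "rot": [
    [0,0,0],
    [0,0,0],
    [0,0,0],
    [0,0,0],
    [0,0,0]
  ]
}}

```text
clock: 8.97
eef_pos: [578.8, -138.1, 16.8]
tcp_rot: [3.141, -0.0, -3.009]
contact_force: [0.2, -0.5, -0.9]
opening: 0.002
grasp_force: 0.2
```

```bash
python3 pic.py pics/g.png
```

```text
[ 578.75716839 -138.09850695   16.84795572] [ 0.16136935 -0.45696886 -0.90956853]
```

View pics/g.png

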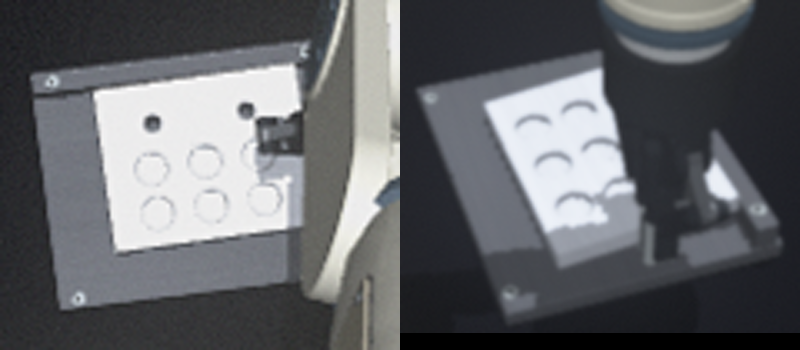

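The plate has slid about 17 mm left and stayed square, with its holes now at (152,123) and (246,111). About 10.5 mm is left.

Emit:
{"name": "play_rows", "arguments": {
  "dp": [
    [0,0.05,0],
    [0,0.1,0],
    [0,0.15,0],
    [0,0.18,0],
    [0,0.18,0]
  ],
  "rot": [
    [0,0,0],
    [0,0,0],
    [0,0,0],
    [0,0,0],
    [0,0,0]
  ]
}}

```text
clock: 9.48
eef_pos: [577.8, -131.0, 16.8]
tcp_rot: [3.141, -0.0, -3.009]
contact_force: [-0.3, -0.7, -0.8]
opening: -0.0
grasp_force: 0.0
```

Emit:
{"name": "play_rows", "arguments": {
  "dp": [
    [0,0.02,0],
    [0,0.04,0],
    [0,0.05,0],
    [0,0.05,0],
    [0,0.05,0]
  ],
  "rot": [
    [0,0,0],
    [0,0,0],
    [0,0,0],
    [0,0,0],
    [0,0,0]
  ]
}}

```text
clock: 9.9
eef_pos: [577.7, -129.4, 16.9]
tcp_rot: [3.142, 0.0, -3.009]
contact_force: [-0.2, 0.4, 0.0]
opening: 0.0
grasp_force: 0.0
```

```bash
python3 pic.py pics/h.png
```

```text
[ 577.68851795 -129.43923529   16.89723634] [-0.22936542  0.38183576  0.04242879]
```

View pics/h.png

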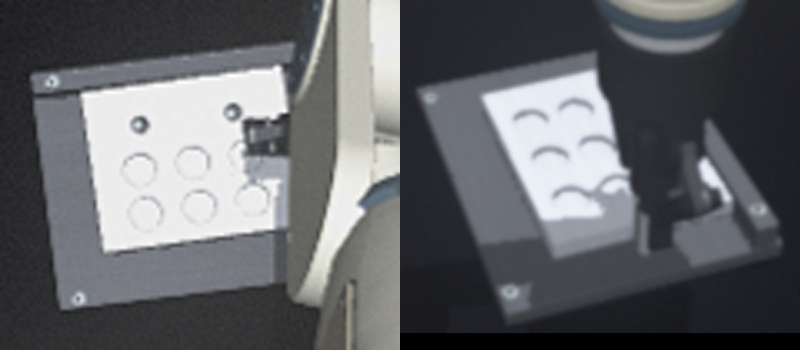

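The holes are at (140,124) and (233,112) and now look bright, so the pins are inside them. The plate may already have dropped. A gentle push will test it.

Emit:
{"name": "play_rows", "arguments": {
  "dp": [
    [0,0.02,0],
    [0,0.04,0],
    [0,0.04,0],
    [0,0.04,0]
  ],
  "rot": [
    [0,0,0],
    [0,0,0],
    [0,0,0],
    [0,0,0]
  ]
}}

```text
clock: 10.33
eef_pos: [577.5, -127.9, 16.9]
tcp_rot: [-3.142, -0.0, -3.009]
contact_force: [0.0, -0.0, -0.1]
opening: -0.001
grasp_force: 0.1
```

Emit:
{"name": "play_rows", "arguments": {
  "dp": [
    [0,0.02,0],
    [0,0.04,0],
    [0,0.04,0],
    [0,0.04,0]
  ],
  "rot": [
    [0,0,0],
    [0,0,0],
    [0,0,0],
    [0,0,0]
  ]
}}

```text
clock: 10.67
eef_pos: [577.3, -126.3, 16.9]
tcp_rot: [-3.142, 0.0, -3.009]
contact_force: [-0.1, -1.2, -0.3]
opening: -0.003
grasp_force: 0.7
```

Emit:
{"name": "play_rows", "arguments": {
  "dp": [
    [0,0.02,0],
    [0,0.03,0],
    [0,0.03,0],
    [0,0.03,0]
  ],
  "rot": [
    [0,0,0],
    [0,0,0],
    [0,0,0],
    [0,0,0]
  ]
}}

```text
clock: 11.0
eef_pos: [577.1, -125.1, 16.9]
tcp_rot: [-3.142, -0.0, -3.009]
contact_force: [0.2, -1.4, -0.1]
opening: 0.002
grasp_force: 0.9
```

Emit:
{"name": "play_rows", "arguments": {
  "dp": [
    [0,0.02,0],
    [0,0.03,0],
    [0,0.03,0],
    [0,0.03,0]
  ],
  "rot": [
    [0,0,0],
    [0,0,0],
    [0,0,0],
    [0,0,0]
  ]
}}

```text
clock: 11.33
eef_pos: [577.0, -124.4, 16.9]
tcp_rot: [-3.141, 0.0, -3.009]
contact_force: [-0.5, -5.9, -0.5]
opening: -0.005
grasp_force: 2.5
```

The force rises sharply, so the pins are engaged. I back off to the right, go up and look.

Emit:
{"name": "play_rows", "arguments": {
  "dp": [
    [0,-0.4,0],
    [0,-0.8,0],
    [0,-0.8,-1],
    [0,-0.8,-2],
    [0,-0.8,-2.5]
  ],
  "rot": [
    [0,0,0],
    [0,0,0],
    [0,0,0],
    [0,0,0],
    [0,0,0]
  ]
}}

```text
clock: 11.75
eef_pos: [582.7, -156.8, 120.4]
tcp_rot: [-3.141, 0.003, -3.01]
contact_force: [1.9, -0.5, 0.3]
opening: 0.001
grasp_force: 0.0
```

Emit:
{"name": "play_rows", "arguments": {
  "dp": [
    [0,0,-1],
    [0,0,-2],
    [1,-0.5,-3],
    [2,-1,-4],
    [3,-1.5,-4]
  ],
  "rot": [
    [0,0,0],
    [0,0,0],
    [0,0,0],
    [0,0,0],
    [0,0,0]
  ]
}}

```text
clock: 12.17
eef_pos: [498.3, -213.4, 269.6]
tcp_rot: [-3.139, 0.005, -3.008]
contact_force: [0.7, -0.9, 0.4]
opening: -0.002
grasp_force: 0.0
```

Emit:
{"name": "play_rows", "arguments": {
  "dp": [
    [1,-0.5,0],
    [2,-1,0],
    [2,-1,0],
    [2,-1,0],
    [2,-1,0]
  ],
  "rot": [
    [0,0,0],
    [0,0,0],
    [0,0,0],
    [0,0,0],
    [0,0,0]
  ]
}}

```text
clock: 12.58
eef_pos: [423.3, -263.3, 266.1]
tcp_rot: [-3.142, 0.001, -3.011]
contact_force: [0.8, 0.3, -0.2]
opening: -0.001
grasp_force: 0.0
```

Run:
```python
from h import *
a=optics.grab_frame('top')['color'][185:290,325:445,::-1];b=optics.grab_frame('side')['color'][235:360,275:425,::-1]
a=cv2.resize(a,(400,350),interpolation=cv2.INTER_CUBIC);b=cv2.resize(b,(400,333),interpolation=cv2.INTER_CUBIC)
b=cv2.resize(b,(400,333))
cv2.imwrite('pics/z.png',cv2.resize(np.hstack([a,cv2.copyMakeBorder(b,0,17,0,0,0)]),(800,350)))
```

```text
(no output)
```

View pics/z.png

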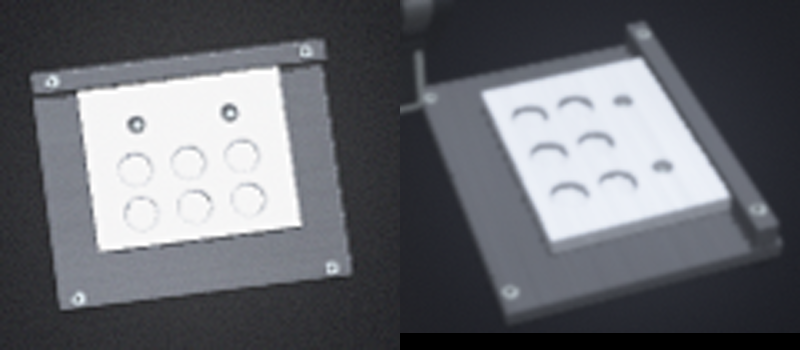

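The plate lies flat, with no wedge-shaped gap along its right side. The pins show centred in the holes at (136,124) and (230,112). I check the corner heights by triangulation.

Run:
```python
from h import *
ft=optics.grab_frame('top');fs=optics.grab_frame('side')
T=lambda p:((p[0]+.5)*.3-.5+325,(p[1]+.5)*.3-.5+185)
S=lambda p:((p[0]+.5)*.375-.5+275,(p[1]+.5)*.375-.5+235)
th=.132;B=np.array([555,-41]);R=np.array([[np.cos(th),np.sin(th)],[-np.sin(th),np.cos(th)]])
for a,b in(((78,91),(241,57)),((281,67),(330,198)),((98,251),(82,92)),((301,227),(150,242)),((136,124),(222,101)),((230,112),(263,166))):
  X=tri(ft,fs,T(a),S(b));print((R@(X[:2]-B)).round(1),X[2].round(1))
```

```text
[70. 76.] 25.2
[ 69.4 -76.1] 25.5
[-49.8  76.3] 23.7
[-50.3 -74.5] 23.8
[40.2 36.3] 23.4
[ 40.9 -34.2] 24.2
```

The corners match the seated pose. All of them are about 24 mm high, and the origin is at (10, 0).

```bash
python3 -c "
from rig import r
print(r.sign_off())"
```

```text
the job is handed in; nothing more can be done
None
```

The tray plate was pushed square against the fence and slid left until both holes dropped over the pins. It lies flat on the base, the vials and flask were not approached, and the job is handed in.

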